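# Function check of the tube conveyor's emergency stop

### The job

Do the start-of-shift check of the tube conveyor's emergency stop with the fingertips: press its mushroom head in until it latches and stays in, then push the head's lobes round clockwise (seen from above) until the latch lets go and the head springs back up. Then press the square reset button on the push-button station fully in and let it come out again. Do not press the round start button, do not grip or lift anything, leave the bottles and other lab ware where they are, and finish clear of everything.

Things in the scene. Friction and masses are not known exactly. Their poses are not given: they have to be found in the camera images.
- stop_box: Stop station: enclosure 96 x 96 mm, 60 mm high, screwed to the bench, flat top; the mushroom head stands at its centre. Left or right of the push-button station. Origin at the centre of its underside.
- stop_top (a point): Mushroom head of the emergency stop: centre of its top. Upright axis; domed core 47 mm across and 22 mm high, with three equal round lobes 120 degrees apart. This frame turns with the head; its x axis points through one lobe. Sinks 7 mm when latched.
- stop_lobe (a point): Centre of one of the head's three lobes, half-way up, 23 mm from the head's axis. Each lobe is an upright cylinder 22 mm across and 16 mm high; the head is 68 mm across the lobe tips. Lobe tops lie 6 mm and undersides 22 mm below the centre of the head's top; undersides are 13 mm above the enclosure's top when out, 6 mm when latched.
- stop_plunger (a joint): How far the mushroom head is pressed in, in m: 0 out, 0.007 fully in and latched, against a firm end stop. Pushing in takes about 10 N at first, then eases off; past 5 mm it snaps in by itself and stays. Over 36 N in all on the head, as when gripped, is too much.
- stop_head (a joint): Turn of the head in rad, 0 at rest, growing clockwise seen from above, end stop at about 0.9. When latched, the first 0.15 rad are nearly free, then a cam lifts the head (some 3 to 7 N at a lobe) and at about 0.4 to 0.65 rad the latch lets go and the head springs up. A spring turns the head back to 0 once it is let go.
- button_box: Push-button station: enclosure 80 x 150 mm (150 along its y), 60 mm high, screwed to the bench, with two buttons 70 mm apart on its flat top. Origin at the centre of its underside.
- reset_top (a point): Reset button: centre of the top of its square cap, 24 x 24 mm, 12 mm above the station's flat top and 7 mm above its own square bezel (32 x 32 mm). It may be the left or the right one of the two.
- reset_button (a joint): How far the reset button is pressed, in m: 0 out, 0.005 fully in; spring return, about 5 N fully in.
- start_top (a point): The start button: the centre of the top of its round cap, 22 mm across, sunk 2 mm inside a round collar 33 mm across and 10 mm high. It is the other button on the push-button station. Not to be pressed.
- start_button (a joint): How far the start button is pressed, in m: 0 out, 0.004 fully in; spring return, about 4 N fully in.
- dropper_bottle: Black dropper bottle, 42 mm across, 84 mm tall, standing between the two stations. Loose; origin at the centre of its underside. Leave it alone.
- screw_cap: Loose black screw cap, 32 mm across, 14 mm high, lying mouth up between the two stations. Loose; origin at the centre of its underside. Leave it alone.
- vial: Small clear vial with a white cap, 34 mm across, 58 mm tall, standing on the robot's side of the stop station. Loose; origin at the centre of its underside. Leave it alone.
- marker_pen: Capped marker pen lying flat, 120 mm long, 11 mm thick, on the robot's side of the push-button station. Loose; origin at the centre of its underside. Leave it alone.
- tube_rack: Blue rack full of small tubes, 56 x 130 x 50 mm, behind the stations. Loose; origin at the centre of its underside. Leave it alone.
- test_stand: White four-legged stand with a foil tray on it, 86 x 96 x 46 mm, at the right of the bench. Loose; origin at the centre of its underside. Leave it alone.
- pipette: Hand pipette lying flat, about 250 mm long, 28 mm wide, 26 mm high, at the left of the bench. Loose; origin at the centre of its underside. Leave it alone.

How it is judged:
By the outcome, as a careful person would: the job done as asked, in the order asked, and still so for the second after the job is handed in, with the robot touching nothing.
It also fails if it takes over 54 s, if anything falls off the work surface, if the arm or the gripper's body presses on something with over 40 N, if the wrist force passes 120 N, or if a joint passes its speed limit or range.

### The arm

A 6-joint arm with a two-finger parallel gripper is mounted at the origin on the work surface. World frame = base frame: x ahead of the robot, y to its left, z up, the work surface at z = 0. Lengths are in m, angles in degrees, forces in N, time in s.
With the tool pointing down it reaches from about 0.325 to 0.75 m from the base axis. Payload 7.6 kg.
Tool frame: the origin (TCP) lies at the very end of the fingers, on their centre line; the grasp point (between the pads) lies 19 mm behind it (manip.grasp_offset is the distance from the TCP to the grasp point, in m); z points along the fingers, y is the line along which they close (so a half turn about z gives the same grasp; the last joint's range is limited). The gripper opens to 85 mm and grips with 20 to 120 N. Pads are 22 mm wide; open, the fingers measure 114 mm over their backs; the gripper's body (76 mm by 85 mm) begins 54 mm behind the grasp point. The pads swing forward as they close: fully open they stand 13 mm farther back than shut.
Start: joints at [-75.075, 2.991, 80.254, -0, 96.75, -4.028], TCP at [0.171, -0.497, 0.231] pointing down, gripper open.
Joint ranges: [-166.34, 166.34], [-52.06, 124.39], [6.96, 135.62], [-60.46, 240.46], [14.63, 156.25], [-167.68, 167.68]. Speed limits (degrees/s): [147.25, 147.25, 172.46, 180, 180, 180].

### API

Orientations are given as a 3x3 rotation matrix whose columns are the frame's x, y, z axes.
In Python, from rig import readout, optics, order, cut_out, pinpoint, manip gives the robot as it stands.
- The arm moves only by the tool step_arm, never from a script. Its arguments are lists of equal length, an entry for each row: "claw": the finger opening in mm, from 0 to 85.4; "slide": the shift along the tool's x, y, z in mm, a list of three; "roll": the turn about the tool's z in degrees. A call has 1 to 20 rows; each row shifts and turns the commanded pose from where the row before left it, along the tool's axes as they then stand; what a row does not reach is not made up. A row lasts 1/10 s, in which the tool goes at most 50 mm and 8.59 degrees, less where a joint would pass 70% of its speed; a pose out of reach is approached as far as the arm can. A call with a gripper value outside its range is refused whole. The fingers move at their own pace and stop on an object; the grip force is fixed at half the most. Time passes only in rows, so rows that do not move let the fingers close. It gives the time, the measured TCP pose, the force, the opening and the grip force at its end, in the units of the state.
- readout.get_state(): the state, without advancing time (a new reading comes with each control period).
- optics.camera(name): name is "side" or "top"; returns a dict with "pixels" (480x640x3 uint8, red, green, blue), "camera_matrix" (3x3 intrinsics, pixels), "R" (3x3) and "t" (3): a world point X has camera coordinates R X + t. Camera axes: x right, y down, z forward; pixel columns grow to the right and rows downward; lengths in m; the calibration is good to about 2 mm. A picture is of the moment at which its call begins. There is no depth.
- order.close_job(): hands the job in; it is judged then, once.
Trained networks look in a picture, given as the dict that the camera call returned (one of the last four; its "shot" number tells which), for a name from the list of things; names that differ only in an ending like _2 or _b are one class to them, and where a whole thing is asked for, a point or a joint stands for the part that bears it (a point fixed in the world has none). Each returns a list of dicts, best first, with "confidence" (0 to 1); they miss things now and then, are a little off and sometimes report something else, mostly with a low value. They report only what shows in the picture. A call takes as long as a camera call.
- cut_out(label, picture): "pixels" (480x640 bool, what is visible of it) and "xy" ([column, row] in pixels, amid what is visible of it).
- pinpoint(label, picture): "xy" ([column, row] in pixels: a listed point, or the origin of a listed thing).
The state is a dict: "t": time; "q": joint angles; "joint_velocities": joint speeds; "joint_torque": joint torques, N m; "eef_pos": TCP position; "orientation": TCP orientation; "ft_force": force on the tool from outside, world axes, zero at the start; "ft_torque": the same for the moment, N m; "opening": finger opening in m; "gripper_force": force on a finger pad.
Only numpy, scipy, OpenCV 4.12 (cv2) and the standard library are available. Lean on these libraries where they do the work, as an engineer would, in place of code of your own. Each camera call takes 0.05 s, during which the arm holds its last target. There are 200 camera calls.

## Working session

There is one attempt and no reset: what is moved stays moved. The work goes in short steps, Python scripts to look and compute and a tool call to move; the robot and the scene stay as the last step left them, time stands still between calls to the robot, and variables do not carry over. Pictures are saved under pics/ and viewed, at most 10 in all, crops included, and the job is handed in when it is done.

Besides the shell and the picture viewer there is one more tool, called by a JSON object that holds its "op" and its "data", one argument or row to a line. step_arm: Moves the arm, as the interface text tells. Its arguments: {"type":"object","properties":{"claw":{"type":"array"},"slide":{"type":"array"},"roll":{"type":"array"}},"required":["claw","slide","roll"]}

```bash
mkdir -p pics
cat > h.py <<'E'
import numpy as np,cv2
from rig import readout, optics, order, cut_out, pinpoint, manip
def ray(p,xy):
    K=np.array(p["camera_matrix"]);R=np.array(p["R"]);t=np.array(p["t"])
    d=R.T@np.linalg.solve(K,[xy[0],xy[1],1.]);return -R.T@t,d
def atz(p,xy,z):
    o,d=ray(p,xy);return o+d*(z-o[2])/d[2]
def tri(pa,a,pb,b):
    o1,d1=ray(pa,a);o2,d2=ray(pb,b)
    s=np.linalg.lstsq(np.c_[d1,-d2],o2-o1,rcond=None)[0]
    x,y=o1+s[0]*d1,o2+s[1]*d2
    return (x+y)/2,np.linalg.norm(x-y)
E
python3 - <<'E'
from h import *
np.set_printoptions(precision=4,suppress=True)
T=optics.camera("top");S=optics.camera("side")
for n,p in(("top",T),("side",S)): cv2.imwrite(f"pics/{n}0.png",p["pixels"][:,:,::-1])
Z=dict(stop_box=0,stop_top=.095,stop_lobe=.081,button_box=0,reset_top=.072,start_top=.068,dropper_bottle=0,screw_cap=0,vial=0,marker_pen=0,tube_rack=0,test_stand=0)
for l,z in Z.items():
    a=pinpoint(l,T);b=pinpoint(l,S)
    for n,p,r in(("T",T,a),("S",S,b)):
        for k in r[:3]: print(l,n,np.round(k["xy"],1),round(k["confidence"],2),atz(p,k["xy"],z))
    if a and b: print("   tri",*tri(T,a[0]["xy"],S,b[0]["xy"]))
s=readout.get_state();print(s["eef_pos"],s["orientation"],s["opening"],s["ft_force"])
E
```

```text
stop_box T [254.7 279.1] 0.65 [0.4754 0.1741 0.    ]
stop_box S [322.7 344.9] 0.76 [0.4839 0.1716 0.    ]
   tri [0.4789 0.174  0.0055] 0.008014814231504717
stop_top T [253.8 270.8] 0.6 [0.4888 0.1641 0.095 ]
stop_top T [351.6 284.4] 0.5 [ 0.4515 -0.0876  0.095 ]
stop_lobe T [250.7 263.7] 0.64 [0.509  0.1743 0.081 ]
stop_lobe S [360.7 193.5] 0.7 [ 0.5129 -0.1756  0.081 ]
stop_lobe S [312.7 322.8] 0.56 [0.5004 0.1781 0.081 ]
   tri [0.4597 0.1317 0.3668] 0.030765450331829782
button_box T [370.5 259.7] 0.67 [ 0.5268 -0.1495  0.    ]
button_box S [352.6 226.8] 0.58 [ 0.5186 -0.1445  0.    ]
   tri [ 0.5239 -0.1507 -0.0068] 0.00750167685113754
reset_top T [384.3 261.8] 0.45 [ 0.5119 -0.177   0.072 ]
reset_top S [292.1 259.7] 0.72 [0.5915 0.0493 0.072 ]
reset_top S [361.4 191.9] 0.58 [ 0.515 -0.191  0.072]
   tri [ 0.6204 -0.1939 -0.2221] 0.15624330902472439
start_top T [357.6 255.9] 0.47 [ 0.5288 -0.1073  0.068 ]
start_top S [343.8 213.8] 0.41 [ 0.5332 -0.1134  0.068 ]
   tri [ 0.5295 -0.1063  0.0753] 0.0034210384379271008
dropper_bottle T [317. 261.] 0.76 [0.5245 0.0004 0.    ]
dropper_
[... 488 characters left out ...]
54.9 282.4] 0.58 [ 0.4637 -0.1043  0.    ]
marker_pen S [372.8 246.2] 0.67 [ 0.4579 -0.1013  0.    ]
   tri [ 0.4613 -0.1049 -0.0043] 0.005497847416176043
tube_rack T [317.7 185. ] 0.65 [ 0.7447 -0.0037  0.    ]
tube_rack S [241.1 246.3] 0.94 [ 0.7416 -0.0025  0.    ]
tube_rack S [325.  346.7] 0.51 [0.4785 0.1737 0.    ]
   tri [ 0.7441 -0.004  -0.0022] 0.002552358497630542
test_stand T [459.2 252.2] 0.63 [ 0.5458 -0.3992  0.    ]
test_stand S [372.9 162.5] 0.59 [ 0.5353 -0.3936  0.    ]
   tri [ 0.5418 -0.4016 -0.0063] 0.009801300217588614
[ 0.1706 -0.4965  0.2313] [[ 0.9458  0.3248  0.    ]
 [ 0.3248 -0.9458 -0.0001]
 [-0.      0.0001 -1.    ]] 0.08554166767006059 [-0.0725  0.2453 -0.7378]
```

Run:
```python
import cv2
a=cv2.imread("pics/top0.png")[200:350,210:430];b=cv2.imread("pics/side0.png")[170:400,250:440]
cv2.imwrite("pics/tc.png",cv2.resize(a,None,fx=3.6,fy=3.6,interpolation=2))
cv2.imwrite("pics/sc.png",cv2.resize(b,None,fx=2.6,fy=2.6,interpolation=2))
```

```text
(no output)
```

View pics/tc.png

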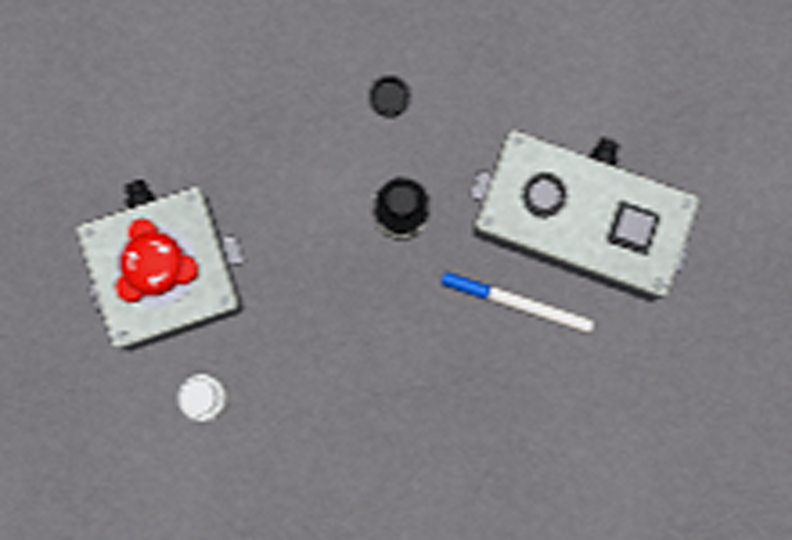

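View pics/sc.png

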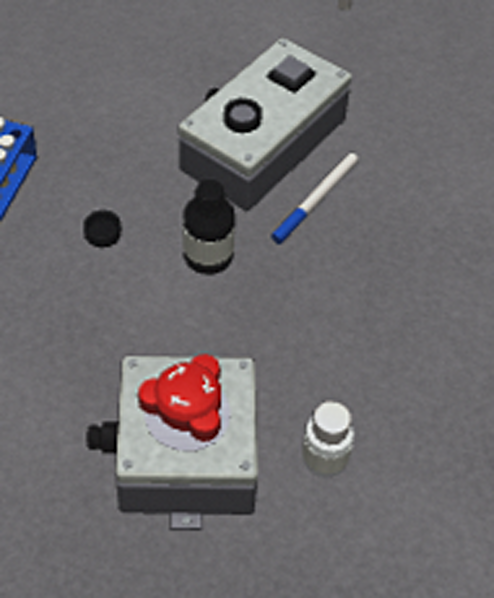

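The top crop shows the head near pixel (252,273), with one lobe almost straight away from the robot. The square reset is at about (386,263) and is the right-hand button. The round start is at about (361,254). The side view agrees, and I'll now fit the positions more precisely.

```bash
cat >> h.py <<'E'
def proj(p,X):
    K=np.array(p["camera_matrix"]);c=np.array(X)@np.array(p["R"]).T+p["t"];u=c@K.T;return u[:,:2]/u[:,2:]
A=np.linspace(0,2*np.pi,40)
def cyl(x,y,r,z): return np.array([[x+r*np.cos(a),y+r*np.sin(a),h] for a in A for h in z])
def headsil(p,x,y,th,dz=0):
    m=np.zeros((480*4,640*4),np.uint8)
    parts=[np.r_[cyl(x,y,.0235,(.073-dz,.087-dz)),cyl(x,y,.014,(.0935-dz,))]]+[cyl(x+.023*np.cos(th+k),y+.023*np.sin(th+k),.011,(.073-dz,.089-dz)) for k in(0,2*np.pi/3,4*np.pi/3)]
    for q in parts: cv2.fillConvexPoly(m,cv2.convexHull(((proj(p,q)+.5)*4).astype(np.float32)).astype(np.int32),255)
    return cv2.resize(m,(640,480),interpolation=cv2.INTER_AREA)/255.
def red(p):
    i=p["pixels"].astype(float);return ((i[:,:,0]>80)&(i[:,:,0]>1.8*i[:,:,1])&(i[:,:,0]>1.8*i[:,:,2])).astype(float)
from scipy.optimize import minimize
def fit(ps,x0,dz=0):
    M=[cv2.morphologyEx(red(p),cv2.MORPH_CLOSE,np.ones((3,3))) for p in ps]
    f=lambda v:sum(abs(headsil(p,v[0],v[1],v[2],dz)-m).sum() for p,m in zip(ps,M))
    return min((minimize(f,[x0[0],x0[1],t],method="Nelder-Mead",options=dict(initial_simplex=[[x0[0],x0[1],t],[x0[0]+.006,x0[1],t],[x0[0],x0[1]+.006,t],[x0[0],x0[1],t+.3]])) for t in (0.,.3,.6)),key=lambda r:r.fun)
E
python3 - <<'E'
from h import *
np.set_printoptions(precision=4,suppress=True)
T=optics.camera("top");S=optics.camera("side")
for ps in([T],[S],[T,S]):
    r=fit(ps,(.483,.17));print(r.x,r.fun,np.degrees(r.x[2]),[red(p).sum() for p in ps])
for n,p in(("T",T),("S",S)):
  for l in("reset_top","start_top"):
    for k in cut_out(l,p)[:2]: print(l,n,k["xy"],k["confidence"],k["pixels"].sum(),atz(p,k["xy"],.066))
print("reset crop pick top", atz(T,(386.1,263.3),.070),"side",atz(S,(250+291/2.6,170+70/2.6),.072))
print("start",atz(T,(210+545/3.6,200+194/3.6),.069),atz(S,(250+242/2.6,170+115/2.6),.069))
E
```

```text
[0.4854 0.1705 0.3153] 143.24705882352941 18.066385495223223 [np.float64(406.0)]
[0.4861 0.1705 0.3235] 273.3764705882353 18.535277608337264 [np.float64(742.0)]
[0.486  0.1705 0.306 ] 417.89803921568625 17.53243872631696 [np.float64(406.0), np.float64(742.0)]
reset_top S [362.8, 196.1] 0.42 74 [ 0.5095 -0.1848  0.066 ]
start_top S [339.8, 211.6] 0.36 52 [ 0.5442 -0.119   0.066 ]
reset crop pick top [ 0.5081 -0.1819  0.07  ] side [ 0.5093 -0.175   0.072 ]
start [ 0.5339 -0.1174  0.069 ] [ 0.534  -0.1106  0.069 ]
```

Head at about (0.486, 0.1705) with a lobe at about 18°. Reset at about (0.5085, -0.178). They are 70 mm from reset to start, which checks out. I'll move above the head with the fingers closing.

{"op": "step_arm", "data": {
  "claw": [0, 0, 0, 0, 0, 0, 0, 0, 0, 0, 0, 0, 0, 0, 0, 0, 0, 0, 0, 0],
  "slide": [
    [30, 0, 0],
    [30, 0, 0],
    [30, 0, 0],
    [30, -20, 0],
    [20, -35, 0],
    [10, -35, 0],
    [10, -35, 0],
    [10, -35, 0],
    [10, -35, 0],
    [10, -35, 0],
    [10, -35, 0],
    [10, -35, 0],
    [10, -35, 0],
    [10, -35, 0],
    [10, -35, 0],
    [10, -35, 0],
    [10, -35, 0],
    [0, -35, 0],
    [0, -35, 0],
    [0, -35, 0]
  ],
  "roll": [7.3, 7.3, 7.35, 0, 0, 0, 0, 0, 0, 0, 0, 0, 0, 0, 0, 0, 0, 0, 0, 0]
}}

```text
t: 3.6
eef_pos: [0.4582, 0.0933, 0.2314]
orientation: [[0.999, -0.052, 0.0], [-0.052, -0.999, -0.0], [0.0, 0.0, -1.0]]
ft_force: [0.1, -0.7, -0.1]
opening: 0.0
gripper_force: 0.0
```

{"op": "step_arm", "data": {
  "claw": [0, 0, 0, 0, 0, 0, 0],
  "slide": [
    [8, -26, 0],
    [8, -26, 20],
    [8, -26, 30],
    [0, 0, 30],
    [0, 0, 25],
    [0, 0, 0],
    [0, 0, 0]
  ],
  "roll": [0, 0, 0, 0, 0, 0, 0]
}}

```text
t: 4.3
eef_pos: [0.4865, 0.1685, 0.127]
orientation: [[0.999, -0.052, 0.0], [-0.052, -0.999, -0.0], [0.0, 0.0, -1.0]]
ft_force: [-0.3, -0.0, 1.0]
opening: -0.0001
gripper_force: 0.0
```

Run:
```python
from h import *
s=readout.get_state();print(s["eef_pos"],s["ft_force"])
T=optics.camera("top");S=optics.camera("side")
c=np.array(s["eef_pos"]);print("tcp px",proj(T,[c]),proj(S,[c]))
print("boxtop",atz(T,(210+160/3.6,200+268/3.6),.06),atz(S,(250+190/2.6,170+417/2.6),.06))
a=T["pixels"][215:335,200:300,::-1];b=S["pixels"][210:380,250:410,::-1]
a=cv2.resize(np.ascontiguousarray(a),(400,480),interpolation=2);b=cv2.resize(np.ascontiguousarray(b),(400,425),interpolation=2)
b=cv2.copyMakeBorder(b,0,55,0,0,0);cv2.imwrite("pics/a1.png",np.hstack([a,b]))
```

```text
[0.48649105 0.16846674 0.12695863] [-0.28952665 -0.04980864  1.04399667]
tcp px [[250.31648989 270.45068926]] [[321.86881806 306.29053094]]
boxtop [0.48269479 0.16696554 0.06      ] [0.48208316 0.17478041 0.06      ]
```

View pics/a1.png

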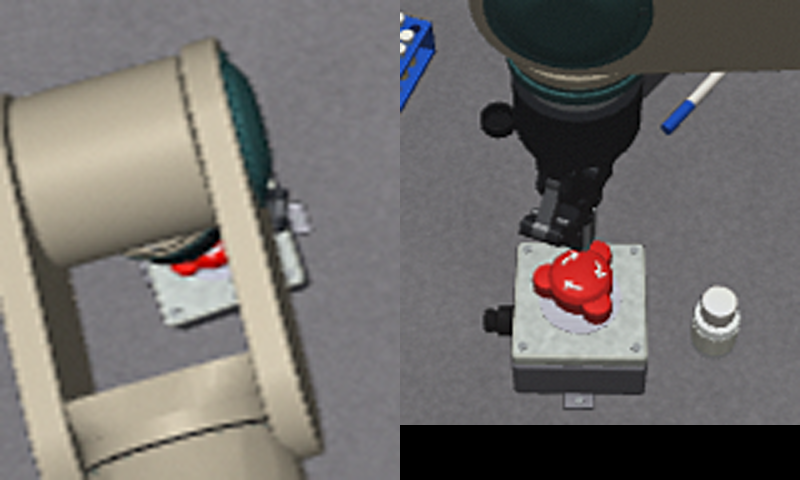

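The side view shows the fingertips at about (320,308), against a predicted (322,306), so the calibration is good. Next I press the head.

{"op": "step_arm", "data": {
  "claw": [0, 0, 0, 0, 0, 0, 0, 0],
  "slide": [
    [-1, -1, 15],
    [0, 0, 12],
    [0, 0, 3],
    [0, 0, 2],
    [0, 0, 1],
    [0, 0, 1],
    [0, 0, 0],
    [0, 0, 0]
  ],
  "roll": [0, 0, 0, 0, 0, 0, 0, 0]
}}

```text
t: 5.2
eef_pos: [0.4855, 0.1695, 0.0943]
orientation: [[0.999, -0.052, 0.001], [-0.052, -0.999, -0.0], [0.001, 0.0, -1.0]]
ft_force: [-6.8, -1.4, 9.1]
opening: -0.0002
gripper_force: 4.6
```

{"op": "step_arm", "data": {
  "claw": [0, 0, 0, 0],
  "slide": [
    [0, 0, 1],
    [0, 0, 1],
    [0, 0, 1],
    [0, 0, 0]
  ],
  "roll": [0, 0, 0, 0]
}}

```text
t: 5.6
eef_pos: [0.4858, 0.1696, 0.0901]
orientation: [[0.999, -0.052, 0.001], [-0.052, -0.999, 0.0], [0.001, -0.0, -1.0]]
ft_force: [-0.4, -0.8, 1.3]
opening: 0.0
gripper_force: 0.6
```

{"op": "step_arm", "data": {
  "claw": [0, 0, 0, 0],
  "slide": [
    [0, 0, 1],
    [0, 0, 1],
    [0, 0, 0.5],
    [0, 0, 0]
  ],
  "roll": [0, 0, 0, 0]
}}

```text
t: 6.0
eef_pos: [0.4859, 0.1696, 0.0879]
orientation: [[0.999, -0.052, 0.001], [-0.052, -0.999, 0.0], [0.001, -0.0, -1.0]]
ft_force: [-3.1, 0.0, 7.8]
opening: 0.0003
gripper_force: 3.8
```

{"op": "step_arm", "data": {
  "claw": [0, 0, 0, 0, 0],
  "slide": [
    [0, 0, -10],
    [0, 0, -20],
    [0, 0, -25],
    [0, 0, 0],
    [0, 0, 0]
  ],
  "roll": [0, 0, 0, 0, 0]
}}

```text
t: 6.5
eef_pos: [0.4857, 0.1696, 0.1421]
orientation: [[0.999, -0.052, 0.001], [-0.052, -0.999, 0.0], [0.001, -0.0, -1.0]]
ft_force: [0.0, -0.2, -0.4]
opening: -0.0002
gripper_force: 0.0
```

Run:
```python
from h import *
s=readout.get_state();print(s["eef_pos"],s["ft_force"])
S=optics.camera("side");m=red(S);r,c=np.nonzero(m);print(m.sum(),r.min(),r.max(),c.min(),c.max(),r.mean(),c.mean())
old=cv2.imread("pics/side0.png")[:,:,::-1];m0=red(dict(pixels=old));r,c=np.nonzero(m0);print(m0.sum(),r.min(),r.max(),c.min(),c.max(),r.mean(),c.mean())
for dz in(0,.007):
    f=fit([S],(.485,.17),dz);print(dz,f.x,f.fun)
```

```text
[0.48565773 0.16957554 0.14210654] [ 0.04644125 -0.19076871 -0.38871641]
751.0 70 388 12 334 309.9547270306258 285.54194407456725
751.0 70 389 12 334 308.2170439414115 284.8242343541944
0 [0.48524195 0.17378328 0.31548636] 262.21176470588233
0.007 [0.48615443 0.17060497 0.33558893] 247.078431372549
```

The head stays latched: the refit with 7 mm of travel gives the same centre. Next I go beside the far lobe and down.

{"op": "step_arm", "data": {
  "claw": [0, 0, 0, 0, 0, 0, 0, 0, 0],
  "slide": [
    [18, -21, 0],
    [19, -21, 0],
    [0, 0, 0],
    [0, 0, 25],
    [0, 0, 20],
    [0, 0, 15],
    [0, 0, 9],
    [0, 0, 4],
    [0, 0, 0]
  ],
  "roll": [0, 0, 0, 0, 0, 0, 0, 0, 0]
}}

```text
t: 7.45
eef_pos: [0.5245, 0.2094, 0.0687]
orientation: [[0.999, -0.052, -0.0], [-0.052, -0.999, -0.0], [-0.0, 0.0, -1.0]]
ft_force: [0.3, -0.9, -0.3]
opening: -0.0002
gripper_force: 0.0
```

{"op": "step_arm", "data": {
  "claw": [0, 0, 0, 0, 0, 0, 0, 0],
  "slide": [
    [0, 2, 0],
    [0, 2, 0],
    [0, 2, 0],
    [0, 2, 0],
    [0, 2, 0],
    [0, 2, 0],
    [0, 1, 0],
    [0, 0, 0]
  ],
  "roll": [0, 0, 0, 0, 0, 0, 0, 0]
}}

```text
t: 8.25
eef_pos: [0.5239, 0.1964, 0.0688]
orientation: [[0.999, -0.052, -0.0], [-0.052, -0.999, -0.0], [-0.0, 0.0, -1.0]]
ft_force: [0.1, -0.6, -0.5]
opening: -0.0001
gripper_force: 0.0
```

{"op": "step_arm", "data": {
  "claw": [0, 0, 0, 0, 0],
  "slide": [
    [0, 1.5, 0],
    [0, 1.5, 0],
    [0, 1.5, 0],
    [0, 1.5, 0],
    [0, 0, 0]
  ],
  "roll": [0, 0, 0, 0, 0]
}}

```text
t: 8.75
eef_pos: [0.5243, 0.1905, 0.0691]
orientation: [[0.999, -0.053, 0.002], [-0.053, -0.999, 0.0], [0.002, -0.0, -1.0]]
ft_force: [4.5, 1.5, -1.4]
opening: 0.0
gripper_force: 2.6
```

Run:
```python
from h import *
S=optics.camera("side")
f=fit([S],(.485,.17),.007);print(f.x,f.fun)
b=S["pixels"][260:350,260:380,::-1]
cv2.imwrite("pics/a2.png",cv2.resize(np.ascontiguousarray(b),None,fx=6,fy=6,interpolation=2))
```

```text
[0.48588846 0.17011056 0.19447676] 252.65490196078434
```

View pics/a2.png

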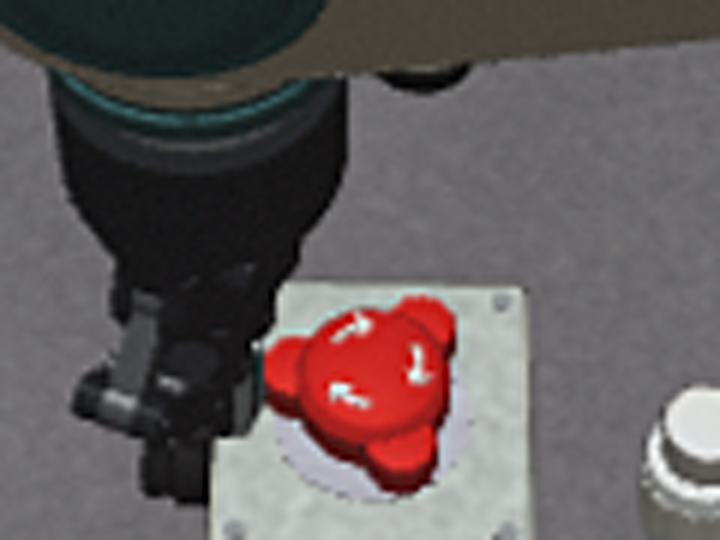

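Run:
```python
from h import *
S=optics.camera("side")
for u in((150,495),(205,500),(210,440),(250,432),(260,400)):
    p=(260+u[0]/6,260+u[1]/6)
    for z in(.069,.085): print(u,z,(atz(S,p,z)-readout.get_state()["eef_pos"])*1000)
```

```text
(150, 495) 0.069 [10.98319465 33.88857553 -0.12989955]
(150, 495) 0.085 [ 6.68360721 41.71104492 15.87010045]
(205, 500) 0.069 [-4.72353995 30.07574322 -0.12989955]
(205, 500) 0.085 [-8.66507739 37.98512976 15.87010045]
(210, 440) 0.069 [ 1.12212256 11.25601864 -0.12989955]
(210, 440) 0.085 [-2.95267233 19.59441877 15.87010045]
(250, 432) 0.069 [-9.07791778  4.83551366 -0.12989955]
(250, 432) 0.085 [-12.92019302  13.32027533  15.87010045]
(260, 400) 0.069 [-8.03300773 -6.26786036 -0.12989955]
(260, 400) 0.085 [-11.89910269   2.47001331  15.87010045]
```

The fingertip is only about 6–7 mm thick each side and meets the lobe far out. I'll back off, move 3.5 mm inward and push again.

{"op": "step_arm", "data": {
  "claw": [0, 0, 0, 0, 0, 0, 0, 0, 0, 0, 0],
  "slide": [
    [0, -4, 0],
    [0, -5, 0],
    [-3.5, 0, 0],
    [0, 3, 0],
    [0, 2, 0],
    [0, 1.5, 0],
    [0, 1.5, 0],
    [0, 1, 0],
    [0, 1, 0],
    [0, 1, 0],
    [0, 0, 0]
  ],
  "roll": [0, 0, 0, 0, 0, 0, 0, 0, 0, 0, 0]
}}

```text
t: 9.95
eef_pos: [0.5219, 0.1895, 0.0702]
orientation: [[0.999, -0.052, 0.006], [-0.052, -0.999, 0.003], [0.005, -0.003, -1.0]]
ft_force: [8.8, 6.1, 0.4]
opening: -0.0
gripper_force: 4.9
```

The push direction rubs too much radially. I'll back off, align the tool with the lobe, and then orbit about the head's axis.

{"op": "step_arm", "data": {
  "claw": [0, 0, 0, 0, 0, 0, 0, 0, 0, 0],
  "slide": [
    [0, -4, 0],
    [0, -10, 0],
    [0, 0, 0],
    [0, 0, 0],
    [0, 0, 0],
    [0, -12, 0],
    [-6, 0, 0],
    [-5, 0, 0],
    [0, 0, 0],
    [0, 0, 0]
  ],
  "roll": [0, 0, -7.1, -7.1, -7.1, 0, 0, 0, 0, 0]
}}

```text
t: 10.95
eef_pos: [0.5064, 0.2105, 0.0689]
orientation: [[0.95, 0.313, 0.0], [0.313, -0.95, -0.0], [0.0, 0.0, -1.0]]
ft_force: [-0.7, -0.1, 0.2]
opening: 0.0005
gripper_force: 0.0
```

```bash
cat >> h.py <<'E'
def rel(C=(.4857,.1703)):
    s=readout.get_state();R=np.array(s["orientation"]);d=R.T@(np.array(s["eef_pos"])-[C[0],C[1],0])
    print("rel r,s mm",d[:2]*1000,"z",s["eef_pos"][2],"yaw",np.degrees(np.arctan2(R[1,0],R[0,0])),"f tool",R.T@s["ft_force"])
E
python3 - <<'E'
from h import *
rel();S=optics.camera("side")
for dz in(0,.007):
    f=fit([S],(.485,.17),dz);print(dz,f.x,f.fun)
E
```

```text
rel r,s mm [ 32.22127572 -31.74747095] z 0.06888589010893435 yaw 18.247739178704755 f tool [-0.70260629 -0.13190373 -0.19773469]
0 [0.48406207 0.17348812 0.25314605] 380.2862745098039
0.007 [0.48557166 0.1698203  0.28858745] 365.321568627451
```

{"op": "step_arm", "data": {
  "claw": [0, 0, 0, 0, 0, 0, 0],
  "slide": [
    [1, 4, 0],
    [0, 4, 0],
    [0, 2, 0],
    [0, 1.5, 0],
    [0, 1, 0],
    [0, 1, 0],
    [0, 0, 0]
  ],
  "roll": [0, 0, 0, 0, 0, 0, 0]
}}

```text
t: 11.7
eef_pos: [0.5119, 0.1983, 0.069]
orientation: [[0.949, 0.314, 0.001], [0.314, -0.949, 0.0], [0.001, -0.0, -1.0]]
ft_force: [2.0, 2.8, 0.4]
opening: -0.0003
gripper_force: 1.6
```

```bash
python3 -c "
from h import *
rel()"
```

```text
rel r,s mm [ 33.78147751 -18.40007347] z 0.06901881321869198 yaw 18.30212564353981 f tool [ 2.77591112 -2.06432513 -0.3529027 ]
```

{"op": "step_arm", "data": {
  "claw": [0, 0, 0, 0, 0, 0],
  "slide": [
    [1.2, 2.4, 0],
    [1.2, 2.4, 0],
    [1.2, 2.4, 0],
    [1.2, 2.4, 0],
    [1.2, 2.4, 0],
    [0, 0, 0]
  ],
  "roll": [4, 4, 4, 4, 4, 0]
}}

```text
t: 12.3
eef_pos: [0.5205, 0.1883, 0.0699]
orientation: [[1.0, -0.031, 0.003], [-0.031, -1.0, 0.002], [0.003, -0.002, -1.0]]
ft_force: [2.7, 4.0, 3.0]
opening: 0.0001
gripper_force: 2.6
```

```bash
python3 -c "
from h import *
rel()"
```

```text
rel r,s mm [ 34.40871146 -19.23607315] z 0.06990889436696268 yaw -1.790522333804353 f tool [ 2.53502572 -4.06417549 -2.99318732]
```

{"op": "step_arm", "data": {
  "claw": [0, 0, 0, 0, 0],
  "slide": [
    [1.1, 2.4, 0],
    [1.1, 2.4, 0],
    [1.1, 2.4, 0],
    [1.1, 2.4, 0],
    [0, 0, 0]
  ],
  "roll": [4, 4, 4, 4, 0]
}}

```text
t: 12.8
eef_pos: [0.5236, 0.1771, 0.0695]
orientation: [[0.952, -0.305, 0.002], [-0.305, -0.952, -0.0], [0.002, -0.0, -1.0]]
ft_force: [4.9, -0.2, 1.9]
opening: 0.0002
gripper_force: 2.1
```

Run:
```python
from h import *
rel();S=optics.camera("side")
for dz in(0,.007):
    f=fit([S],(.485,.17),dz);print(dz,f.x,f.fun)
```

```text
rel r,s mm [ 34.21916752 -18.02834339] z 0.06948760278441173 yaw -17.752958478867015 f tool [ 4.75971202 -1.33220014 -1.91490637]
0 [ 0.48653528  0.17013213 -0.49868922] 261.45098039215685
0.007 [ 0.48822247  0.16584222 -0.52122506] 246.6549019607843
```

{"op": "step_arm", "data": {
  "claw": [0, 0, 0, 0, 0, 0, 0, 0],
  "slide": [
    [1.1, 2.4, 0],
    [0.5, 1.2, 0],
    [0, 0, 0],
    [2, -5, 0],
    [4, -12, 0],
    [0, -10, 0],
    [0, 0, -10],
    [0, 0, 0]
  ],
  "roll": [4, 2, 0, 0, 0, 0, 0, 0]
}}

```text
t: 13.65
eef_pos: [0.5397, 0.1962, 0.0801]
orientation: [[0.916, -0.401, 0.001], [-0.401, -0.916, 0.0], [0.001, -0.001, -1.0]]
ft_force: [0.3, 0.1, 0.0]
opening: -0.0001
gripper_force: 0.0
```

Run:
```python
from h import *
rel();S=optics.camera("side")
for dz in(0,.007):
    f=fit([S],(.485,.17),dz);print(dz,f.x,f.fun)
b=S["pixels"][260:350,260:380,::-1]
cv2.imwrite("pics/a3.png",cv2.resize(np.ascontiguousarray(b),None,fx=6,fy=6,interpolation=2))
```

```text
rel r,s mm [ 39.20066768 -45.43617367] z 0.08008480320874223 yaw -23.63360372008688 f tool [ 0.23654127 -0.24640409 -0.03003183]
0 [0.48633632 0.17004616 0.32094914] 263.4705882352941
0.007 [0.48753147 0.16641846 0.32759444] 249.7019607843137
```

View pics/a3.png

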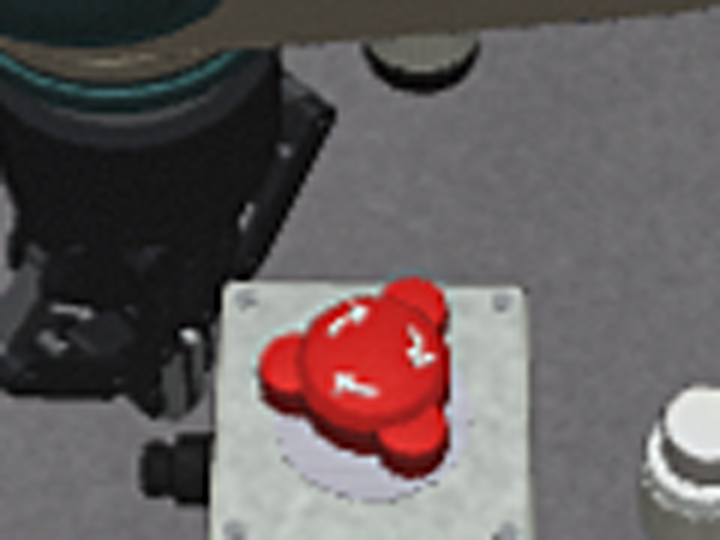

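The head is up (core top at about row 295, compared with 310 latched) and back at its rest angle. Now I lift and go over to the reset button.

{"op": "step_arm", "data": {
  "claw": [0, 0, 0, 0, 0, 0, 0, 0, 0, 0, 0, 0, 0, 0, 0, 0, 0, 0],
  "slide": [
    [0, 0, -40],
    [0, 0, -40],
    [10, 25, 0],
    [10, 30, 0],
    [10, 30, 0],
    [10, 30, 0],
    [10, 30, 0],
    [10, 30, 0],
    [10, 30, 0],
    [10, 30, 0],
    [10, 30, 0],
    [10, 30, 0],
    [10, 30, 0],
    [11, 30, 0],
    [0, 0, 30],
    [0, 0, 30],
    [0, 0, 0],
    [0, 0, 0]
  ],
  "roll": [0, 0, 0, 0, 0, 0, 0, 0, 0, 0, 0, 0, 0, 0, 0, 0, 0, 0]
}}

```text
t: 15.5
eef_pos: [0.5073, -0.1779, 0.0993]
orientation: [[0.916, -0.402, -0.001], [-0.402, -0.916, 0.0], [-0.001, 0.0, -1.0]]
ft_force: [0.5, -0.0, 0.7]
opening: -0.0
gripper_force: 0.0
```

Run:
```python
from h import *
rel((.509,-.178));S=optics.camera("side");T=optics.camera("top")
for l in ("reset_top","start_top"):
  for n,p in(("T",T),("S",S)):
    for k in pinpoint(l,p)[:2]: print(l,n,k["xy"],k["confidence"],atz(p,k["xy"],.072))
m=red(S)
f=fit([S,T],(.485,.17),0);print(f.x,f.fun)
b=S["pixels"][150:250,300:420,::-1]
cv2.imwrite("pics/a4.png",cv2.resize(np.ascontiguousarray(b),None,fx=6,fy=6,interpolation=2))
```

```text
rel r,s mm [-1.65430274  0.55958674] z 0.09929811941792784 yaw -23.692921998782744 f tool [ 0.44753268 -0.17887304 -0.67768509]
reset_top S [366.4, 195.6] 0.5 [ 0.50080858 -0.18264618  0.072     ]
start_top T [358.9, 255.8] 0.61 [ 0.52849125 -0.11033715  0.072     ]
start_top T [268.2, 309.3] 0.21 [0.39060777 0.12846047 0.072     ]
start_top S [342.8, 212.9] 0.38 [ 0.53505498 -0.11146593  0.072     ]
[0.4859367  0.17049796 0.30832945] 400.5764705882353
```

View pics/a4.png

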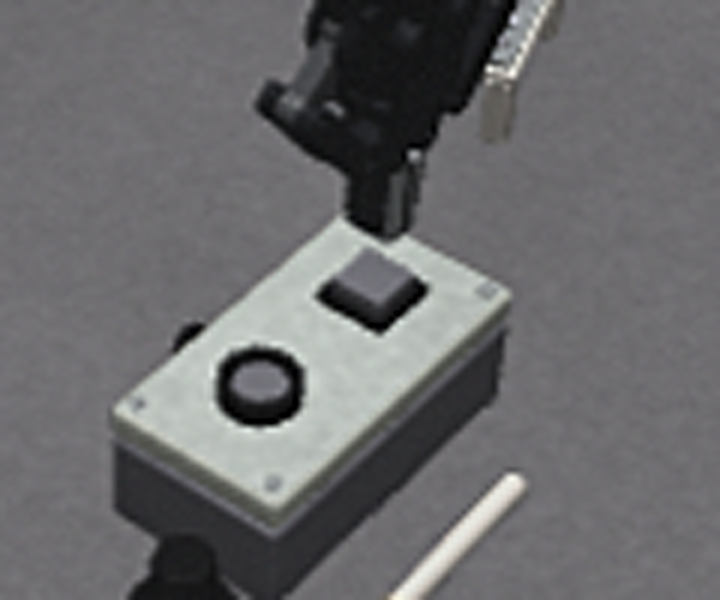

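The cap centre is at about pixel (362,196), directly below the fingertips. The stop head is up in both views. Now I press.

{"op": "step_arm", "data": {
  "claw": [0, 0, 0, 0, 0, 0, 0, 0],
  "slide": [
    [1, 0, 12],
    [0, 0, 10],
    [0, 0, 3],
    [0, 0, 2],
    [0, 0, 2],
    [0, 0, 1.5],
    [0, 0, 1],
    [0, 0, 0]
  ],
  "roll": [0, 0, 0, 0, 0, 0, 0, 0]
}}

```text
t: 16.6
eef_pos: [0.5085, -0.1783, 0.0676]
orientation: [[0.916, -0.402, 0.0], [-0.402, -0.916, -0.0], [0.0, 0.0, -1.0]]
ft_force: [-2.5, 1.1, 4.9]
opening: -0.0
gripper_force: 2.2
```

Nearly in; I'll go on to the end stop.

{"op": "step_arm", "data": {
  "claw": [0, 0, 0, 0],
  "slide": [
    [0, 0, 0.7],
    [0, 0, 0.7],
    [0, 0, 0.4],
    [0, 0, 0]
  ],
  "roll": [0, 0, 0, 0]
}}

```text
t: 17.0
eef_pos: [0.5086, -0.1784, 0.0669]
orientation: [[0.916, -0.402, 0.001], [-0.402, -0.916, -0.0], [0.001, 0.0, -1.0]]
ft_force: [-7.9, 3.1, 11.8]
opening: 0.0001
gripper_force: 6.2
```

That was against the end stop (11.8 N, z about 0.067). Release and retreat.

{"op": "step_arm", "data": {
  "claw": [0, 0, 0, 0, 0, 0, 0, 0],
  "slide": [
    [0, 0, -10],
    [0, 0, -30],
    [0, 0, -40],
    [0, 0, -40],
    [0, 0, -20],
    [0, 0, 0],
    [0, 0, 0],
    [0, 0, 0]
  ],
  "roll": [0, 0, 0, 0, 0, 0, 0, 0]
}}

```text
t: 17.8
eef_pos: [0.5079, -0.178, 0.2034]
orientation: [[0.916, -0.402, -0.003], [-0.402, -0.916, 0.001], [-0.003, 0.0, -1.0]]
ft_force: [-0.4, -0.6, 0.1]
opening: -0.0002
gripper_force: 0.0
```

Run:
```python
from h import *
S=optics.camera("side");s=readout.get_state();print(s["eef_pos"],s["ft_force"])
b=S["pixels"][140:380,230:430,::-1]
cv2.imwrite("pics/a5.png",cv2.resize(np.ascontiguousarray(b),None,fx=2.5,fy=2.5,interpolation=2))
```

```text
[ 0.50785187 -0.17803079  0.20344102] [-0.12765008  0.09966606  0.22393805]
```

View pics/a5.png

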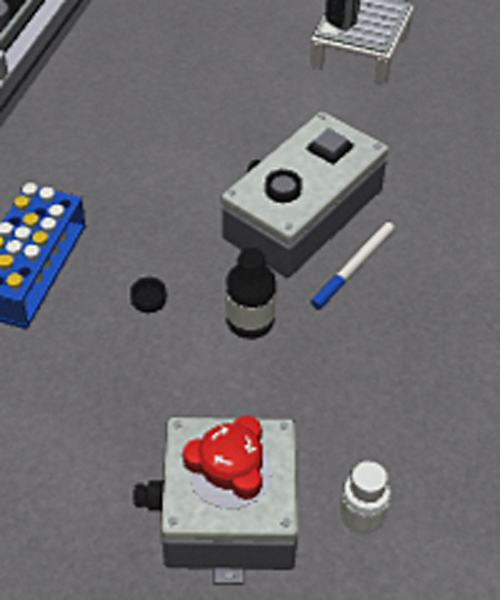

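The head is up at (232,447), the reset is out at (330,145), and the lab ware stands where it was. The arm is clear.

```bash
python3 -c "
from h import *
print(order.close_job())"
```

```text
the job is handed in; nothing more can be done
None
```

The check is done and handed in at about 18 s: the emergency stop was pressed until it latched and turned clockwise until it sprang back up, then reset was pressed fully in and came out again; start and the lab ware were left alone, and the arm finished clear.

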